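Round soapstone carvings onto their plinths

TASK

Three of the five grey soapstone pieces on the carving bench are round, and the middle-sized round one is still held in the fixture: flip the handle of its toggle clamp over centre, away from the stone, to release it, and leave the clamp open. Set the three round stones down upright and centred on the round wooden plinths by size: the largest on the widest plinth, the middle one on the middle plinth, the smallest on the narrowest. Set them down softly, without dropping them, and leave the square stone and the six-sided stone standing where they are.

Things in the scene. Friction and masses are not known exactly. Their poses are not given: they have to be found in the camera images.
- large_round_centre (a point): Centre (half-way up) of the largest round stone: a cylinder, diameter 60 mm, about 0.27 kg, loose on the bench, same grey soapstone as the others, 36 mm tall with vertical sides, standing upright; an incised ring on top; z is its upright axis.
- middle_round_centre (a point): Centre (half-way up) of the middle round stone: a cylinder, diameter 44 mm, 36 mm tall, about 0.15 kg, same grey stone, ringed top, z its upright axis. It starts on the 12 mm thick, 70 mm wide aluminium bed of the fixture, under the rubber foot of the clamp's arm; a 6 mm high stop stands 26 mm from its centre on the pivot side. Its two flanks across the arm are free for fingers.
- small_round_centre (a point): Centre (half-way up) of the smallest round stone: a cylinder, diameter 30 mm, about 0.07 kg, loose on the bench, same grey soapstone as the others, 36 mm tall with vertical sides, standing upright; an incised ring on top; z is its upright axis.
- square_centre (a point): Centre (half-way up) of the square stone, 42 by 42 mm, loose, 36 mm tall, plain top; not to be moved. x and y are normal to its sides.
- hex_centre (a point): Centre (half-way up) of the six-sided stone, 44 mm across flats (51 mm across corners), loose, 36 mm tall, plain top; not to be moved.
- wide_plinth_top (a point): Centre of the top face of the widest of three fixed round dark wood plinths, top diameter 80 mm, 16 mm high, standing on the bench; z up. The stone of diameter 60 mm belongs on it, its centre then 18 mm above this point.
- middle_plinth_top (a point): Centre of the top face of the middle of three fixed round dark wood plinths, top diameter 62 mm, 16 mm high, standing on the bench; z up. The stone of diameter 44 mm belongs on it, its centre then 18 mm above this point.
- narrow_plinth_top (a point): Centre of the top face of the narrowest of three fixed round dark wood plinths, top diameter 46 mm, 16 mm high, standing on the bench; z up. The stone of diameter 30 mm belongs on it, its centre then 18 mm above this point.
- clamp (a joint): Angle of the toggle clamp (rad): about 0 shut (arm level on the stone, handle upright), 1.75 fully open (arm standing up and leaning slightly back, handle lying back). Its weight holds it shut below about 0.6 (its centre) and carries it fully open by itself once pushed past 0.7; the handle needs 1 to 2 N.
- clamp_handle (a point): Point on the black handle (upright round bar, 20 mm thick), 15 mm below its free end and 95 mm above the level pivot when shut. Handle and arm turn as one. Site axes turn along: y the pivot axis, z along the handle to its end; when shut, x points level from stone to pivot: the way to push. The arm reaches 100 mm from pivot to stone; open, it stands above the pivot, 150 mm over the bench.
Not all that is in view belongs to the job. Leave any purple look-alike of the part that bears middle_round_centre alone. Leave any pink look-alike of the part that bears large_round_centre alone.

How it is judged:
At the end, for the whole second after the job is handed in: Each round stone stands upright (within 7 degrees) on the plinth of its size, its centre within 12 mm of the plinth's centre, at rest and released; the clamp is open (beyond 1.2 rad) (horizontal distance between large_round_centre and wide_plinth_top below 0.012 m and z of large_round_centre in the frame of wide_plinth_top between 0.013 and 0.023 m and angle between each of large_round_centre, middle_round_centre, small_round_centre's own z axis and vertical below 0.12 rad and linear speed of each of large_round, middle_round, small_round below 0.02 m/s and contact force between each of large_round, middle_round, small_round and the fingers below 0.1 N and horizontal distance between middle_round_centre and middle_plinth_top below 0.012 m and z of middle_round_centre in the frame of middle_plinth_top between 0.013 and 0.023 m and horizontal distance between small_round_centre and narrow_plinth_top below 0.012 m and z of small_round_centre in the frame of narrow_plinth_top between 0.013 and 0.023 m and value of joint clamp above 1.2 rad); the robot touches nothing.
It fails at once if the square stone is moved by more than 25 mm (distance of square_centre from where it was at the start of the episode above 0.025 m).
It fails at once if the six-sided stone is moved by more than 25 mm (distance of hex_centre from where it was at the start of the episode above 0.025 m).
It fails at once if the middle round stone is dragged out from under the shut clamp (distance of middle_round_centre from where it was at the start of the episode above 0.02 m and value of joint clamp below 0.6 rad).
It fails at once if a round stone is dropped or slammed on its plinth (still moving faster than 0.6 m/s within 20 mm of standing on it; a fall of about 20 mm) ((horizontal distance between large_round_centre and wide_plinth_top below 0.03 m and z of large_round_centre in the frame of wide_plinth_top below 0.038 m and linear speed of large_round above 0.6 m/s) or (horizontal distance between middle_round_centre and middle_plinth_top below 0.03 m and z of middle_round_centre in the frame of middle_plinth_top below 0.038 m and linear speed of middle_round above 0.6 m/s) or (horizontal distance between small_round_centre and narrow_plinth_top below 0.03 m and z of small_round_centre in the frame of narrow_plinth_top below 0.038 m and linear speed of small_round above 0.6 m/s)).
It also fails if it takes over 96 s, if anything falls off the work surface, if the arm or the gripper's body presses on something with over 40 N, if the wrist force passes 120 N, or if a joint passes its speed limit or range.

ROBOT

A 6-joint arm with a two-finger parallel gripper is mounted at the origin on the work surface. World frame = base frame: x ahead of the robot, y to its left, z up, the work surface at z = 0. Lengths are in m, angles in rad, forces in N, time in s.
With the tool pointing down it reaches from about 0.3 to 0.775 m from the base axis. Payload 14.6 kg.
Tool frame: the origin (TCP) lies between the finger pads; the fingertips stand 11 mm ahead of it and the grasp point (between the pads) lies 8 mm behind it (arm.tcp_to_tips is the distance from the TCP to the fingertips, in m); x points along the fingers, z is the direction in which the jaws open and shut, and the axes are right-handed (so a half turn about x gives the same grasp; the last joint's range is limited). The gripper opens to 85 mm and grips with 20 to 120 N. Pads are 22 mm wide; open, the fingers measure 114 mm over their backs; the gripper's body (76 mm by 85 mm) begins 54 mm behind the grasp point. The pads swing forward as they close: fully open they stand 13 mm farther back than shut.
Start: joints at [-1.239, 0.3, 1.521, -0, 1.321, -0.067], TCP at [0.214, -0.507, 0.242] pointing down, gripper open.
Joint ranges: [-3.03, 3.03], [-0.79, 2.21], [0.23, 2.52], [-1.04, 4.18], [0, 3.07], [-2.55, 2.55]. Speed limits (rad/s): [2.22, 2.22, 2.57, 3.14, 3.14, 3.14].

INTERFACE

Orientations are given as a unit quaternion [w, x, y, z].
In Python, from bench import arm gives the robot as it stands. The module is installed in compiled form; this text tells all that it offers.
- The arm moves only by the shell command python3 -m jog 'ROWS' [FORCE]. ROWS is JSON, a list of rows, each an object of numbers: "wx", "wy", "wz": the turn, a rotation vector about the tool's x, y, z in rad; "x", "y", "z": the shift along the tool's x, y, z in m; "claw": the opening in per cent of the stroke, from 0 (shut) to 100 (fully open). In form: [{"wx": .., "wy": .., "wz": .., "x": .., "y": .., "z": .., "claw": ..}, ...]. A call has 1 to 5 rows; each row is the pose to reach, as a shift and turn from the pose measured when the call began, along the tool's axes at that moment; what a row does not reach only later rows make up. A row lasts 1/10 s, in which the tool goes at most 50 mm and 8.59 degrees, less where a joint would pass 70% of its speed; a pose out of reach is approached as far as the arm can. A call with a gripper value outside its range is refused whole. The fingers move at their own pace and stop on an object; FORCE is the grip in N (left out, the last holds). Time passes only in rows, so rows that repeat a pose let the fingers close. It gives the time, the measured TCP pose, the force and the opening at its end, in the units of the state.
- arm.observe(): the state, without advancing time (a new reading comes with each control period).
- arm.snapshot(name): name is "scene" or "top" or "wrist"; returns a dict with "frame" (480x640x3 uint8, blue, green, red), "fx", "fy", "cx", "cy" (pixels), "R" (3x3) and "t" (3): a world point X has camera coordinates R X + t; the wrist camera has in their place "tool_from_camera" (4x4, takes a point from camera to tool coordinates, whose origin is the TCP and whose axes are the tool frame's). Camera axes: x right, y down, z forward; pixel columns grow to the right and rows downward; lengths in m; the calibration is good to about 2 mm. The wrist camera is an equidistant fisheye: a pixel r from the principal point sees the ray r / f radians off the axis. A picture is of the moment at which its call begins: read the wrist's pose just before it. There is no depth.
- arm.finish_job(): hands the job in, once; it reports no verdict.
Trained networks look in a picture, given as the dict that the camera call returned (one of the last four; its "shot" number tells which), for a name from the list of things; names that differ only in an ending like _2 or _b are one class to them, and where a whole thing is asked for, a point or a joint stands for the part that bears it (a point fixed in the world has none). Each returns a list of dicts, best first, with "p" (0 to 1); they miss things now and then, are a little off and sometimes report something else, mostly with a low value. They report only what shows in the picture. A call takes as long as a camera call. They do not tell look-alikes from the thing itself.
- arm.search_frame(picture, thing): "extent" ([centre column, centre row, width, height] in pixels, round what is visible of it).
The state is a dict: "time": time; "joint_pos": joint angles; "joint_velocities": joint speeds; "joint_efforts": joint torques, N m; "ee_pos": TCP position; "tool_rot": TCP orientation; "ft_force": force on the tool from outside, world axes, zero at the start; "wrist_torque": the same for the moment, N m; "finger_gap": finger opening in m.
Only numpy, scipy, OpenCV 4.12 (cv2) and the standard library are available. Lean on these libraries where they do the work, as an engineer would, in place of code of your own. Each camera call takes 0.05 s, during which the arm holds its last target. There are 200 camera calls.

## Working session

There is one attempt and no reset: what is moved stays moved. The work goes in short steps, Python scripts to look and compute and a shell command to move; the robot and the scene stay as the last step left them, time stands still between calls to the robot, and variables do not carry over. Pictures are saved under pics/ and viewed, about 12 in all and at most 16, crops included, and the job is handed in when it is done.

```bash
mkdir -p pics; cat > h.py <<'E'
import numpy as np, cv2
from bench import arm
from scipy.spatial.transform import Rotation as Ro
def ray(s,u,v):
    R=np.array(s["R"]);t=np.array(s["t"])
    d=R.T@np.array([(u-s["cx"])/s["fx"],(v-s["cy"])/s["fy"],1]);return -R.T@t,d
def at(s,u,v,z):
    o,d=ray(s,u,v);return o+d*(z-o[2])/d[2]
def px(s,X):
    c=np.array(s["R"])@X+np.array(s["t"]);return s["fx"]*c[0]/c[2]+s["cx"],s["fy"]*c[1]/c[2]+s["cy"]
def pose():
    o=arm.observe();q=o["tool_rot"];return np.array(o["ee_pos"]),Ro.from_quat([q[1],q[2],q[3],q[0]]).as_matrix()
def wat(s,p,R,u,v,z):
    T=np.array(s["tool_from_camera"]);dx,dy=u-s["cx"],v-s["cy"];r=np.hypot(dx,dy);th=r/s["fx"]
    c=np.array([np.sin(th)*dx/(r+1e-9),np.sin(th)*dy/(r+1e-9),np.cos(th)])
    d=R@T[:3,:3]@c;o=p+R@T[:3,3];return o+d*(z-o[2])/d[2]
def wpx(s,p,R,X):
    T=np.array(s["tool_from_camera"]);c=T[:3,:3].T@(R.T@(np.array(X)-p)-T[:3,3])
    r=np.hypot(c[0],c[1]);th=np.arctan2(r,c[2]);return s["cx"]+s["fx"]*th*c[0]/r,s["cy"]+s["fy"]*th*c[1]/r
E
python3 - <<'E'
from h import *
s=arm.snapshot("scene");t=arm.snapshot("top")
cv2.imwrite("pics/scene.png",s["frame"]);cv2.imwrite("pics/top.png",t["frame"])
for n in ["large_round_centre","middle_round_centre","small_round_centre","square_centre","hex_centre","wide_plinth_top","middle_plinth_top","narrow_plinth_top","clamp_handle","clamp"]:
    for r in arm.search_frame(t,n)[:4]:
        e=r["extent"];print(n,round(r["p"],2),np.round(e),at(t,e[0],e[1],.036)[:2].round(3))
print(pose())
E
```

```text
large_round_centre 0.73 [341. 281.  28.  22.] [ 0.463 -0.031]
large_round_centre 0.59 [377. 194.  29.  33.] [ 0.646 -0.109]
large_round_centre 0.18 [446. 267.  38.  64.] [ 0.49  -0.253]
middle_round_centre 0.61 [433. 292.  24.  24.] [ 0.439 -0.224]
middle_round_centre 0.61 [383. 271.  20.  20.] [ 0.484 -0.12 ]
small_round_centre 0.47 [359. 239.  10.  15.] [ 0.551 -0.071]
square_centre 0.75 [280. 296.  25.  26.] [0.433 0.097]
hex_centre 0.87 [298. 233.  25.  23.] [0.565 0.058]
wide_plinth_top 0.58 [220. 218.  37.  35.] [0.598 0.224]
middle_plinth_top 0.98 [316. 177.  29.  30.] [0.683 0.018]
middle_plinth_top 0.65 [428. 293.  22.  25.] [ 0.435 -0.213]
narrow_plinth_top 0.88 [206. 289.  20.  25.] [0.448 0.255]
clamp_handle 0.69 [446. 267.  34.  58.] [ 0.49  -0.252]
clamp 0.83 [446. 265.  32.  56.] [ 0.494 -0.253]
clamp 0.61 [432. 292.  25.  24.] [ 0.439 -0.223]
clamp 0.24 [281. 298.  26.  29.] [0.429 0.096]
(array([ 0.21358011, -0.50681795,  0.24228045]), array([[-9.39124258e-06,  9.21521126e-01,  3.88328229e-01],
       [ 2.38283357e-05,  3.88328229e-01, -9.21521126e-01],
       [-1.00000000e+00,  5.98986970e-07, -2.56051993e-05]]))
```

View pics/top.png

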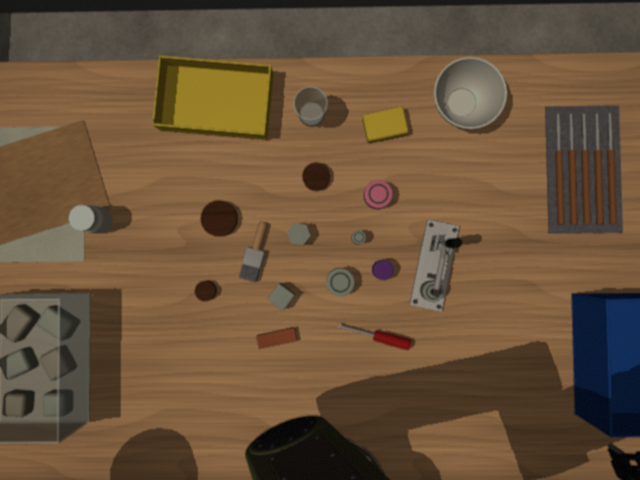

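View pics/scene.png

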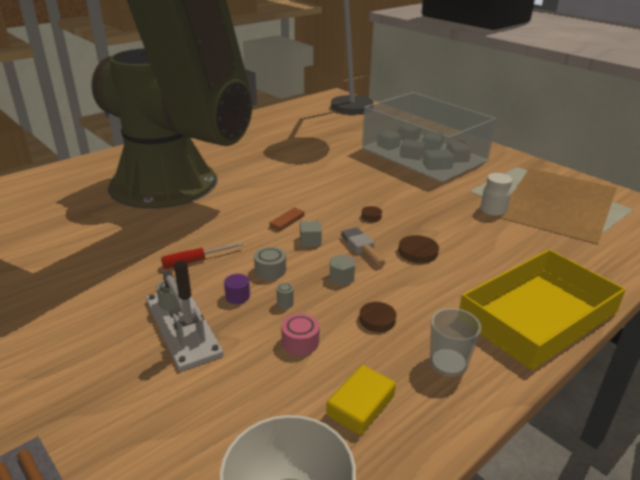

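Top view: the grey rounds are large (341,281), small (359,238) and middle (432,291), which is under the clamp. The pink (377,194) and purple (383,269) rounds are look-alikes and stay put. Square (282,296) and hex (300,233) also stay. Plinths: wide (219,218), middle (316,177), narrow (206,290). The clamp handle's top is at (453,242). Next, an enlarged crop to confirm.

```bash
python3 - <<'E'
from h import *
t=arm.snapshot("top")
f=t["frame"];cv2.imwrite("pics/crop1.png",cv2.resize(f[160:320,320:480],(800,800),interpolation=cv2.INTER_CUBIC)[:,:][0:800][:, :800][100:700] if 0 else cv2.resize(f[200:320,320:480],(800,600),interpolation=cv2.INTER_CUBIC))
for n,u,v,z in [("mid",432,290.5,.048),("hand",453,242,.165),("large",341,281,.036),("small",359,237,.036),("wide",219.5,218,.016),("midp",316,176.5,.016),("nar",206,290,.016),("b1",433,223,.012),("b2",457,228,.012),("b3",413,303,.012),("b4",440,307,.012)]:
    print(n,at(t,u,v,z).round(3))
print(t["t"],-np.array(t["R"]).T@t["t"])
E
```

```text
mid [ 0.442 -0.22   0.048]
hand [ 0.541 -0.234  0.165]
large [ 0.463 -0.032  0.036]
small [ 0.556 -0.071  0.036]
wide [0.6   0.23  0.016]
midp [0.688 0.02  0.016]
nar [0.445 0.259 0.016]
b1 [ 0.585 -0.233  0.012]
b2 [ 0.574 -0.284  0.012]
b3 [ 0.413 -0.187  0.012]
b4 [ 0.404 -0.245  0.012]
[0.01638303 0.55645302 1.02385004] [ 5.23043091e-01 -7.84777073e-04  1.04144255e+00]
```

View pics/crop1.png

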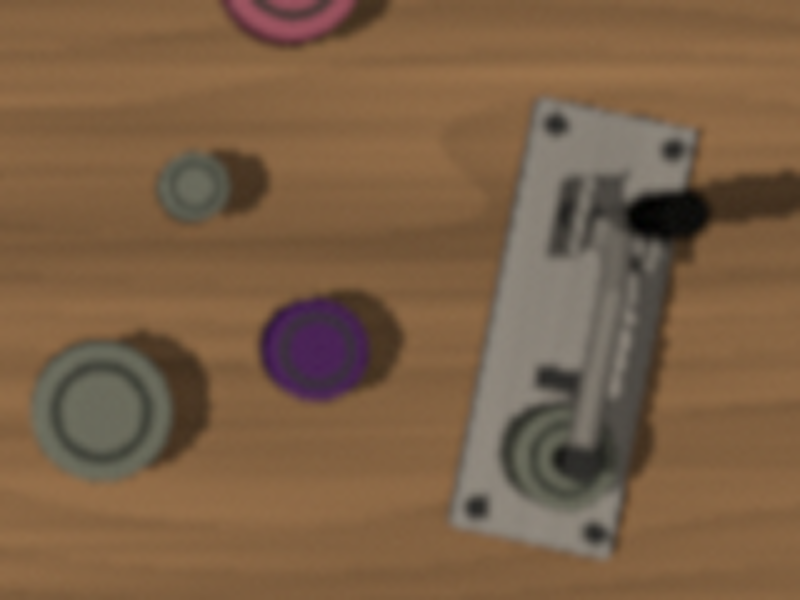

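The crop confirms the three grey ringed rounds: small (195,187), large (102,410), and middle under the clamp foot (557,452). The handle end is near (690,213). Now moving to the stone side of the handle with the jaws across the arm.

```bash
python3 -m jog '[{"wx":0.14,"y":0.04,"z":-0.02,"claw":0},{"wx":0.28,"y":0.08,"z":-0.04,"claw":0},{"wx":0.42,"y":0.12,"z":-0.06,"claw":0},{"wx":0.56,"y":0.16,"z":-0.08,"claw":0},{"wx":0.641,"y":0.2,"z":-0.1,"claw":0}]' 40
cat > d.py <<'E'
# usage: d.py X Y [Z] [yawdeg]: deltas in tool axes to the target TCP
import sys; from h import *
a=list(map(float,sys.argv[1:]));p,R=pose();X=np.array([a[0],a[1],a[2] if len(a)>2 else p[2]])
print("p",p.round(4),"yaw",np.degrees(np.arctan2(R[1,1],R[0,1])).round(1),"delta",(R.T@(X-p)).round(4),"gap",round(float(arm.observe()["finger_gap"]),4),"F",np.round(arm.observe()["ft_force"],1))
E
python3 d.py 0.47 -0.226
```

```text
p [ 0.2136 -0.5068  0.2423] yaw 22.8 delta [-0.      0.3454 -0.1592] gap 0.0855 F [-0.2  0.2 -0.3]$[0]: bad value
```

```bash
python3 -m jog '[{"wx":0.14,"wy":0,"wz":0,"x":0,"y":0.04,"z":-0.02,"claw":0},{"wx":0.28,"wy":0,"wz":0,"x":0,"y":0.08,"z":-0.04,"claw":0},{"wx":0.42,"wy":0,"wz":0,"x":0,"y":0.12,"z":-0.06,"claw":0},{"wx":0.56,"wy":0,"wz":0,"x":0,"y":0.16,"z":-0.08,"claw":0},{"wx":0.641,"wy":0,"wz":0,"x":0,"y":0.2,"z":-0.1,"claw":0}]' 40
python3 d.py 0.47 -0.226
```

```text
time: 1.15
ee_pos: [0.3598, -0.3357, 0.2425]
tool_rot: [0.434, 0.558, 0.434, -0.558]
ft_force: [0.8, -0.0, -0.0]
finger_gap: 0.012
p [ 0.3598 -0.3357  0.2425] yaw -14.2 delta [-0.      0.0799 -0.1334] gap 0.012 F [ 0.8 -0.  -0. ]
```

```bash
python3 -m jog '[{"wx":0,"wy":0,"wz":0,"x":0,"y":0.02,"z":-0.034,"claw":0},{"wx":0,"wy":0,"wz":0,"x":0,"y":0.04,"z":-0.067,"claw":0},{"wx":0,"wy":0,"wz":0,"x":0,"y":0.06,"z":-0.1,"claw":0},{"wx":0,"wy":0,"wz":0,"x":0,"y":0.08,"z":-0.133,"claw":0},{"wx":0,"wy":0,"wz":0,"x":0,"y":0.08,"z":-0.133,"claw":0}]'
python3 - <<'E'
from h import *
p,R=pose();s=arm.snapshot("wrist");print(p,s["fx"],s["cx"],s["cy"],np.array(s["tool_from_camera"]).round(3))
f=s["frame"].copy()
for X in [(.442,-.22,.048),(.539,-.244,.165),(.539,-.244,.012)]:
    u=wpx(s,p,R,X);print(u);cv2.circle(f,(int(u[0]),int(u[1])),4,(0,0,255),1)
cv2.imwrite("pics/w1.png",f)
E
```

```text
time: 1.65
ee_pos: [0.4722, -0.2237, 0.2424]
tool_rot: [0.435, 0.557, 0.435, -0.557]
ft_force: [-0.8, -0.5, -0.4]
finger_gap: -0.0003
[ 0.4721519  -0.22366049  0.24235461] 371.64829954431775 319.5350104930408 231.90702520899606 [[-0.    -0.274  0.962 -0.131]
 [ 0.    -0.962 -0.274  0.069]
 [ 1.    -0.     0.     0.   ]
 [ 0.     0.     0.     1.   ]]
(np.float64(322.9959294367533), np.float64(239.31646853863776))
(np.float64(324.998820756273), np.float64(128.02618591079778))
(np.float64(322.64702799829587), np.float64(128.49572086265783))
```

View pics/w1.png

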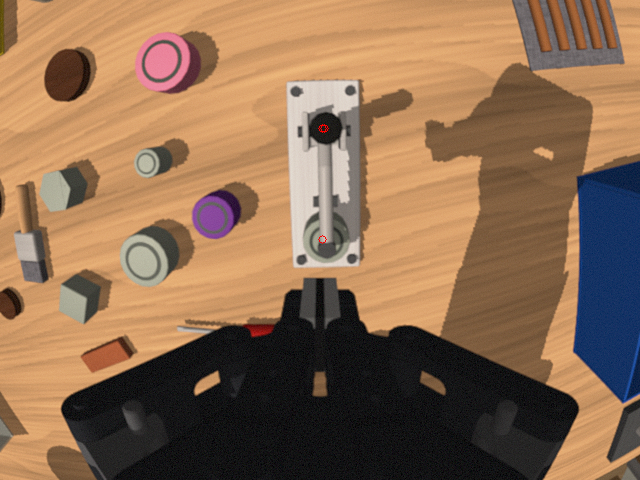

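The wrist picture shows the projected handle (325,128) and stone (323,239) on their targets, with the fixture axis aligned to the tool. Now lowering and pushing the handle away from the stone.

```bash
python3 -m jog '[{"wx":0,"wy":0,"wz":0,"x":0.04,"y":0,"z":0.003,"claw":0},{"wx":0,"wy":0,"wz":0,"x":0.08,"y":0,"z":0.003,"claw":0},{"wx":0,"wy":0,"wz":0,"x":0.125,"y":0.01,"z":0.003,"claw":0},{"wx":0,"wy":0,"wz":0,"x":0.125,"y":0.03,"z":0.003,"claw":0},{"wx":0,"wy":0,"wz":0,"x":0.125,"y":0.045,"z":0.003,"claw":0}]'
python3 -m jog '[{"wx":0,"wy":0,"wz":0,"x":0,"y":0.025,"z":0,"claw":0},{"wx":0,"wy":0,"wz":0,"x":0,"y":0.05,"z":0,"claw":0},{"wx":0,"wy":0,"wz":0,"x":0,"y":0.075,"z":0,"claw":0},{"wx":0,"wy":0,"wz":0,"x":0,"y":0.1,"z":0,"claw":0},{"wx":0,"wy":0,"wz":0,"x":0,"y":0.13,"z":0,"claw":0}]'
python3 -m jog '[{"wx":0,"wy":0,"wz":0,"x":0,"y":0,"z":0,"claw":0},{"wx":0,"wy":0,"wz":0,"x":-0.05,"y":0,"z":0,"claw":0},{"wx":0,"wy":0,"wz":0,"x":-0.1,"y":0,"z":0,"claw":0},{"wx":0,"wy":0,"wz":0,"x":-0.14,"y":0,"z":0,"claw":50},{"wx":0,"wy":0,"wz":0,"x":-0.14,"y":-0.05,"z":0,"claw":85}]'
python3 -m jog '[{"wx":0,"wy":0,"wz":0,"x":0,"y":-0.05,"z":0,"claw":85},{"wx":0,"wy":0,"wz":0,"x":0,"y":-0.1,"z":0,"claw":85},{"wx":0,"wy":0,"wz":0,"x":0,"y":-0.15,"z":0,"claw":85},{"wx":0,"wy":0,"wz":0,"x":0,"y":-0.2,"z":0,"claw":85},{"wx":0,"wy":0,"wz":0,"x":0,"y":-0.2,"z":0,"claw":85}]'
python3 - <<'E'
from h import *
p,R=pose();s=arm.snapshot("wrist");f=s["frame"].copy();print(p)
for n in ["middle_round_centre","clamp"]: print(n,[(round(r["p"],2),np.round(r["extent"])) for r in arm.search_frame(s,n)[:3]])
u=wpx(s,p,R,(.442,-.22,.048));print(u);cv2.circle(f,(int(u[0]),int(u[1])),3,(0,0,255),1)
cv2.imwrite("pics/w2.png",f)
E
```

```text
time: 2.2
ee_pos: [0.5134, -0.2399, 0.116]
tool_rot: [-0.434, -0.557, -0.435, 0.558]
ft_force: [0.6, -0.1, -0.1]
finger_gap: -0.0001
time: 2.7
ee_pos: [0.6395, -0.2731, 0.1158]
tool_rot: [-0.434, -0.557, -0.435, 0.558]
ft_force: [0.8, -0.5, 0.6]
finger_gap: -0.0006
time: 3.2
ee_pos: [0.5976, -0.2646, 0.2642]
tool_rot: [0.439, 0.56, 0.43, -0.556]
ft_force: [0.3, 0.2, -0.5]
finger_gap: 0.0282
time: 3.7
ee_pos: [0.3984, -0.2144, 0.2611]
tool_rot: [0.438, 0.56, 0.43, -0.557]
ft_force: [0.3, -0.5, 0.8]
finger_gap: 0.0729
[ 0.39836616 -0.21440702  0.26107517]
middle_round_centre [(0.85, array([208., 143.,  48.,  44.])), (0.59, array([315., 161.,  48.,  46.]))]
clamp [(0.59, array([312.,  27.,  26.,  54.]))]
(np.float64(312.24384398988906), np.float64(159.24705668850206))
```

View pics/w2.png

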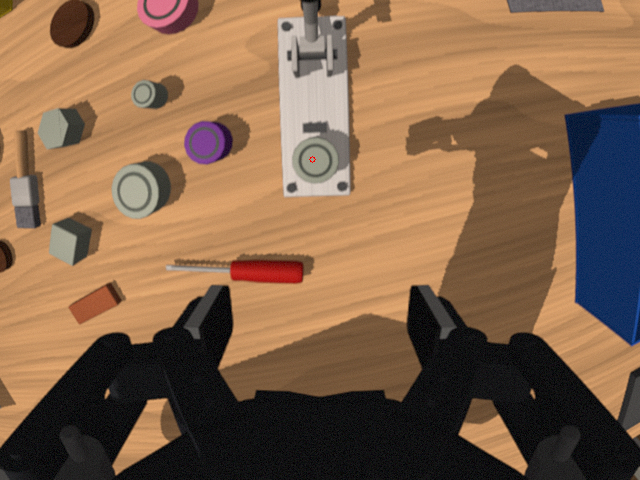

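The clamp is open, its arm standing at the top of the picture (312,15). The middle stone is at (316,160), where it started. Computing the grasp moves and the other positions from this close view.

```bash
python3 - <<'E'
from h import *
p,R=pose();s=arm.snapshot("wrist")
for n,u,v,z in [("mid",316,160,.048),("small",144,94,.036),("large",138,190,.036),("midpl",72,24,.016)]: print(n,wat(s,p,R,u,v,z).round(4))
print(R.round(3), arm.observe()["joint_pos"])
E
python3 d.py .443 -.2215 .03
```

```text
mid [ 0.4461 -0.2252  0.048 ]
small [ 0.5605 -0.0733  0.036 ]
large [ 0.4668 -0.0369  0.036 ]
midpl [0.6902 0.0121 0.016 ]
[[ 0.014  0.969 -0.246]
 [-0.008 -0.246 -0.969]
 [-1.     0.015  0.004]] [-5.71813298e-01  6.89171255e-02  1.74841026e+00  9.14835393e-04
  1.30922163e+00  1.24722416e+00]
p [ 0.404  -0.2162  0.2617] yaw -14.2 delta [ 0.2323  0.0357 -0.0054] gap 0.0724 F [-0.  -0.1  0.1]
```

```bash
python3 -m jog '[{"wx":0,"wy":0,"wz":-0.015,"x":0.05,"y":0.015,"z":0,"claw":85},{"wx":0,"wy":0,"wz":-0.015,"x":0.1,"y":0.025,"z":0.001,"claw":85},{"wx":0,"wy":0,"wz":-0.015,"x":0.13,"y":0.036,"z":0.003,"claw":85},{"wx":0,"wy":0,"wz":-0.015,"x":0.13,"y":0.036,"z":0.003,"claw":85},{"wx":0,"wy":0,"wz":-0.015,"x":0.13,"y":0.036,"z":0.003,"claw":85}]'
python3 - <<'E'
from h import *
p,R=pose();s=arm.snapshot("wrist");f=s["frame"].copy();print(p,R.round(3))
for n in ["middle_round_centre"]:
  for r in arm.search_frame(s,n)[:3]: e=r["extent"];print(n,round(r["p"],2),np.round(e),wat(s,p,R,e[0],e[1],.044))
g=cv2.medianBlur(cv2.cvtColor(f,cv2.COLOR_BGR2GRAY),3)
cv2.imwrite("pics/w3.png",f)
E
```

```text
time: 4.4
ee_pos: [0.4402, -0.2291, 0.1327]
tool_rot: [-0.435, -0.557, -0.434, 0.559]
ft_force: [0.3, -0.2, 0.1]
finger_gap: 0.0724
[ 0.44022008 -0.22912753  0.13269333] [[-0.002  0.969 -0.246]
 [-0.003 -0.246 -0.969]
 [-1.    -0.001  0.004]]
middle_round_centre 0.57 [308. 241.  67.  76.] [ 0.44238084 -0.22317812  0.044     ]
```

View pics/w3.png

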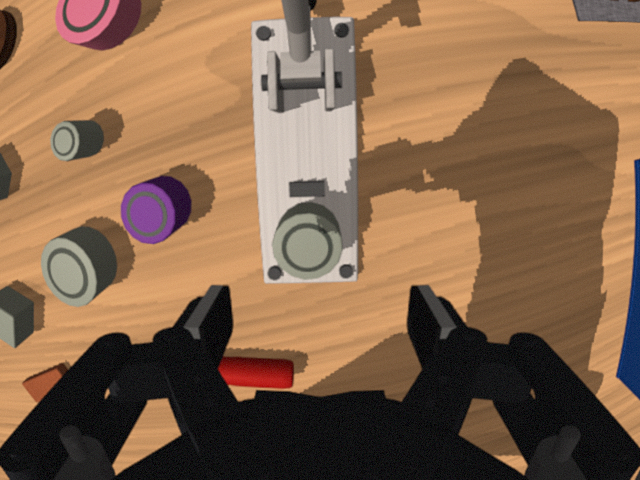

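The stone's ring centre is at (308,247), free under the standing arm.

```bash
python3 - <<'E'
from h import *
p,R=pose();s=arm.snapshot("wrist");print(p)
for n,u,v,z in [("mid",308,247,.048),("small",64,140,.036),("large",69,274,.036)]:
  X=wat(s,p,R,u,v,z);print(n,X.round(4),(R.T@(X-p)).round(4))
E
```

```text
[ 0.4404907  -0.2293498   0.13426163]
mid [ 0.4401 -0.223   0.048 ] [ 0.0862 -0.0021 -0.0065]
small [ 0.5566 -0.0699  0.036 ] [ 0.0975  0.0732 -0.1836]
large [ 0.4599 -0.0312  0.036 ] [ 0.0973 -0.0302 -0.1973]
```

```bash
python3 -m jog '[{"wx":0,"wy":0,"wz":0,"x":0.03,"y":-0.002,"z":-0.006,"claw":85},{"wx":0,"wy":0,"wz":0,"x":0.06,"y":-0.002,"z":-0.006,"claw":85},{"wx":0,"wy":0,"wz":0,"x":0.085,"y":-0.002,"z":-0.006,"claw":85},{"wx":0,"wy":0,"wz":0,"x":0.104,"y":-0.002,"z":-0.006,"claw":85},{"wx":0,"wy":0,"wz":0,"x":0.104,"y":-0.002,"z":-0.006,"claw":85}]'
python3 -m jog '[{"wx":0,"wy":0,"wz":0,"x":0,"y":0,"z":0,"claw":20},{"wx":0,"wy":0,"wz":0,"x":0,"y":0,"z":0,"claw":20},{"wx":0,"wy":0,"wz":0,"x":0,"y":0,"z":0,"claw":20},{"wx":0,"wy":0,"wz":0,"x":0,"y":0,"z":0,"claw":20},{"wx":0,"wy":0,"wz":0,"x":0,"y":0,"z":0,"claw":20}]' 40
python3 d.py .443 -.223 .03
```

```text
time: 5.05
ee_pos: [0.4396, -0.2233, 0.0298]
tool_rot: [-0.435, -0.557, -0.433, 0.559]
ft_force: [0.4, -0.3, -0.3]
finger_gap: 0.0723
time: 5.55
ee_pos: [0.4404, -0.2238, 0.0317]
tool_rot: [-0.436, -0.557, -0.432, 0.559]
ft_force: [-2.7, 1.1, 10.3]
finger_gap: 0.0427
p [ 0.4404 -0.2238  0.0317] yaw -14.2 delta [ 0.0017  0.0023 -0.0014] gap 0.0427 F [-2.7  1.1 10.3]
```

Gap of 42.7 mm: gripped. Lifting straight up, then checking.

```bash
python3 -m jog '[{"wx":0,"wy":0,"wz":0,"x":-0.02,"y":0,"z":0,"claw":20},{"wx":0,"wy":0,"wz":0,"x":-0.06,"y":0,"z":0,"claw":20},{"wx":0,"wy":0,"wz":0,"x":-0.1,"y":0,"z":0,"claw":20},{"wx":0,"wy":0,"wz":0,"x":-0.15,"y":0,"z":0,"claw":20},{"wx":0,"wy":0,"wz":0,"x":-0.15,"y":0,"z":0,"claw":20}]'
python3 d.py .688 .018 .16; python3 -c "
from h import *
print(pose()[1].round(3))"
```

```text
time: 6.05
ee_pos: [0.442, -0.224, 0.189]
tool_rot: [0.44, 0.559, 0.428, -0.557]
ft_force: [0.1, 0.3, -2.6]
finger_gap: 0.0425
p [ 0.442 -0.224  0.189] yaw -14.2 delta [ 0.0291  0.1785 -0.2953] gap 0.0425 F [ 0.1  0.3 -2.6]
[[ 0.012  0.969 -0.246]
 [-0.012 -0.246 -0.969]
 [-1.     0.015  0.009]]
```

```bash
python3 -m jog '[{"wx":-0.05,"wy":0,"wz":-0.015,"x":0,"y":0.02,"z":-0.04,"claw":20},{"wx":-0.1,"wy":0,"wz":-0.015,"x":0,"y":0.035,"z":-0.08,"claw":20},{"wx":-0.15,"wy":0,"wz":-0.015,"x":0,"y":0.05,"z":-0.12,"claw":20},{"wx":-0.2,"wy":0,"wz":-0.015,"x":0,"y":0.065,"z":-0.16,"claw":20},{"wx":-0.248,"wy":0,"wz":-0.015,"x":0,"y":0.08,"z":-0.2,"claw":20}]'
python3 d.py .62 .018 .16
```

```text
time: 6.55
ee_pos: [0.5695, -0.0482, 0.1889]
tool_rot: [-0.503, -0.497, -0.498, 0.503]
ft_force: [-0.1, -1.1, -1.4]
finger_gap: 0.0429
p [ 0.5695 -0.0482  0.1889] yaw 0.1 delta [ 0.0281  0.0507 -0.0664] gap 0.0429 F [-0.1 -1.1 -1.4]
```

```bash
python3 -m jog '[{"wx":0,"wy":0,"wz":0,"x":0,"y":0.02,"z":-0.03,"claw":20},{"wx":0,"wy":0,"wz":0,"x":0.01,"y":0.05,"z":-0.066,"claw":20},{"wx":0,"wy":0,"wz":0,"x":0.028,"y":0.05,"z":-0.066,"claw":20},{"wx":0,"wy":0,"wz":0,"x":0.028,"y":0.05,"z":-0.066,"claw":20}]'
cat > w.py <<'E'
# w.py name thing zlist
import sys; from h import *
p,R=pose();s=arm.snapshot("wrist");f=s["frame"];cv2.imwrite("pics/%s.png"%sys.argv[1],f)
print(p.round(4),R.round(3).tolist())
for a in sys.argv[2:]:
  n,z=a.split(":")
  for r in arm.search_frame(s,n)[:3]:
    e=r["extent"];X=wat(s,p,R,e[0],e[1],float(z));print(n,round(r["p"],2),np.round(e),X.round(4),(R.T@(X-p)).round(4))
E
python3 w.py w4 middle_plinth_top:.014 wide_plinth_top:.014 middle_round_centre:.16
```

```text
time: 6.95
ee_pos: [0.6184, 0.0185, 0.1576]
tool_rot: [-0.502, -0.495, -0.5, 0.503]
ft_force: [-1.6, -0.3, -2.1]
finger_gap: 0.0428
[0.6184 0.0185 0.1576] [[-0.006, 1.0, 0.003], [-0.01, 0.003, -1.0], [-1.0, -0.006, 0.01]]
middle_plinth_top 0.97 [313. 124.  86.  84.] [0.6899 0.0214 0.014 ] [ 0.1432  0.0724 -0.0042]
wide_plinth_top 0.95 [ 85. 238.  75.  85.] [0.6027 0.2247 0.014 ] [ 0.1416 -0.0141 -0.2078]
```

View pics/w4.png

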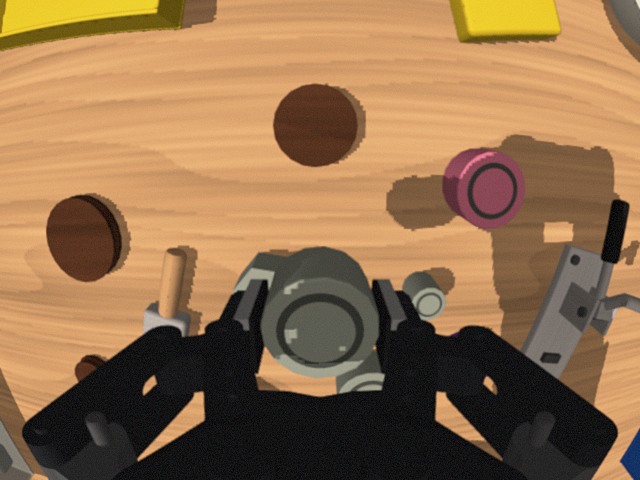

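The stone is held upright with its ring at (320,330). The middle plinth is ahead at (316,125), and the wide plinth at (85,238).

```bash
python3 - <<'E'
from h import *
p,R=pose();s=arm.snapshot("wrist");print(p.round(4))
A=wat(s,p,R,320,330,p[2]+.0165);B=wat(s,p,R,315.5,125,.016)
print(A.round(4),B.round(4),(R.T@(B-A)).round(4),"axis",np.round(R[:,0],3))
E
```

```text
[0.6194 0.0168 0.1615]
[0.6199 0.0163 0.178 ] [0.6914 0.0177 0.016 ] [ 0.162   0.0715 -0.003 ] axis [-0.    -0.011 -1.   ]
```

```bash
python3 -m jog '[{"wx":0,"wy":0,"wz":0,"x":0,"y":0.035,"z":-0.003,"claw":20},{"wx":0,"wy":0,"wz":0,"x":0.03,"y":0.07,"z":-0.003,"claw":20},{"wx":0,"wy":0,"wz":0,"x":0.06,"y":0.07,"z":-0.003,"claw":20},{"wx":0,"wy":0,"wz":0,"x":0.09,"y":0.07,"z":-0.003,"claw":20},{"wx":0,"wy":0,"wz":0,"x":0.105,"y":0.07,"z":-0.003,"claw":20}]'
python3 -m jog '[{"wx":0,"wy":0,"wz":0,"x":0,"y":0,"z":0,"claw":20},{"wx":0,"wy":0,"wz":0,"x":0,"y":0,"z":0,"claw":20}]'
python3 d.py .690 .0195 .036
```

```text
time: 7.7
ee_pos: [0.6885, 0.0181, 0.0543]
tool_rot: [-0.502, -0.497, -0.498, 0.503]
ft_force: [0.6, -0.0, -1.1]
finger_gap: 0.0429
time: 7.9
ee_pos: [0.689, 0.0178, 0.0557]
tool_rot: [-0.502, -0.497, -0.498, 0.503]
ft_force: [-0.4, 0.1, -0.6]
finger_gap: 0.0428
p [0.689  0.0178 0.0557] yaw -0.0 delta [ 0.0197  0.0011 -0.0019] gap 0.0428 F [-0.4  0.1 -0.6]
```

```bash
python3 -m jog '[{"wx":0,"wy":0,"wz":0,"x":0.006,"y":0.001,"z":-0.002,"claw":20},{"wx":0,"wy":0,"wz":0,"x":0.011,"y":0.001,"z":-0.002,"claw":20},{"wx":0,"wy":0,"wz":0,"x":0.015,"y":0.001,"z":-0.002,"claw":20},{"wx":0,"wy":0,"wz":0,"x":0.017,"y":0.001,"z":-0.002,"claw":20},{"wx":0,"wy":0,"wz":0,"x":0.017,"y":0.001,"z":-0.002,"claw":20}]'
python3 -m jog '[{"wx":0,"wy":0,"wz":0,"x":0.001,"y":0,"z":0,"claw":20},{"wx":0,"wy":0,"wz":0,"x":0.002,"y":0,"z":0,"claw":20},{"wx":0,"wy":0,"wz":0,"x":0.002,"y":0,"z":0,"claw":20}]'
python3 d.py .690 .0195 .036
```

```text
time: 8.4
ee_pos: [0.6898, 0.0196, 0.0383]
tool_rot: [-0.502, -0.497, -0.498, 0.503]
ft_force: [-1.1, -0.4, -2.1]
finger_gap: 0.0428
time: 8.7
ee_pos: [0.6897, 0.0196, 0.0363]
tool_rot: [-0.502, -0.497, -0.498, 0.503]
ft_force: [0.3, -0.2, -1.9]
finger_gap: 0.0428
p [0.6897 0.0196 0.0363] yaw -0.0 delta [0.0003 0.0003 0.0001] gap 0.0428 F [ 0.3 -0.2 -1.9]
```

```bash
for i in 1 ; do python3 -m jog '[{"wx":0,"wy":0,"wz":0,"x":0.001,"y":0,"z":0,"claw":20},{"wx":0,"wy":0,"wz":0,"x":0.001,"y":0,"z":0,"claw":20}]' | grep -E "pos|ft"; python3 -m jog '[{"wx":0,"wy":0,"wz":0,"x":0.001,"y":0,"z":0,"claw":20},{"wx":0,"wy":0,"wz":0,"x":0.001,"y":0,"z":0,"claw":20}]' | grep -E "pos|ft"; python3 -m jog '[{"wx":0,"wy":0,"wz":0,"x":0.001,"y":0,"z":0,"claw":20},{"wx":0,"wy":0,"wz":0,"x":0.001,"y":0,"z":0,"claw":20}]' | grep -E "pos|ft"; done
```

```text
ee_pos: [0.6899, 0.0195, 0.036]
ft_force: [-3.0, -0.1, 5.3]
ee_pos: [0.69, 0.0195, 0.0359]
ft_force: [-6.1, -0.1, 7.3]
ee_pos: [0.6901, 0.0195, 0.0359]
ft_force: [-5.1, 0.7, 8.4]
```

In contact. Opening, lifting and looking.

```bash
python3 -m jog '[{"wx":0,"wy":0,"wz":0,"x":-0.001,"y":0,"z":0,"claw":70},{"wx":0,"wy":0,"wz":0,"x":-0.001,"y":0,"z":0,"claw":80},{"wx":0,"wy":0,"wz":0,"x":-0.001,"y":0,"z":0,"claw":80},{"wx":0,"wy":0,"wz":0,"x":-0.03,"y":0,"z":0,"claw":80},{"wx":0,"wy":0,"wz":0,"x":-0.07,"y":0,"z":0,"claw":80}]'
python3 -m jog '[{"wx":0,"wy":0,"wz":0,"x":-0.04,"y":-0.03,"z":0,"claw":90},{"wx":0,"wy":0,"wz":0,"x":-0.06,"y":-0.07,"z":0,"claw":90},{"wx":0,"wy":0,"wz":0,"x":-0.06,"y":-0.07,"z":0,"claw":90},{"wx":0,"wy":0,"wz":0,"x":-0.06,"y":-0.07,"z":0,"claw":90}]'
python3 w.py w5 middle_round_centre:.05 middle_plinth_top:.014
python3 d.py .556 -.07 .1
```

```text
time: 9.8
ee_pos: [0.6891, 0.0203, 0.1042]
tool_rot: [-0.501, -0.496, -0.499, 0.504]
ft_force: [0.7, 0.3, 0.4]
finger_gap: 0.0684
time: 10.2
ee_pos: [0.6194, 0.0209, 0.1654]
tool_rot: [-0.502, -0.497, -0.498, 0.504]
ft_force: [1.3, -0.3, 0.1]
finger_gap: 0.0769
[0.6194 0.0209 0.1654] [[-0.004, 1.0, -0.001], [-0.01, -0.001, -1.0], [-1.0, -0.004, 0.01]]
middle_round_centre 0.75 [319. 130.  66.  65.] [0.6876 0.0195 0.05  ] [0.1152 0.0686 0.0002]
middle_plinth_top 0.83 [317. 127.  81.  85.] [0.6891 0.0204 0.014 ] [ 0.1511  0.0702 -0.0011]
middle_plinth_top 0.68 [616. 256.  47. 119.] [ 0.5806 -0.294   0.014 ] [ 0.1548 -0.038   0.3133]
p [0.6199 0.0209 0.1636] yaw -0.0 delta [ 0.0649 -0.0634  0.0903] gap 0.077 F [-0.2  1.  -0.7]
```

View pics/w5.png

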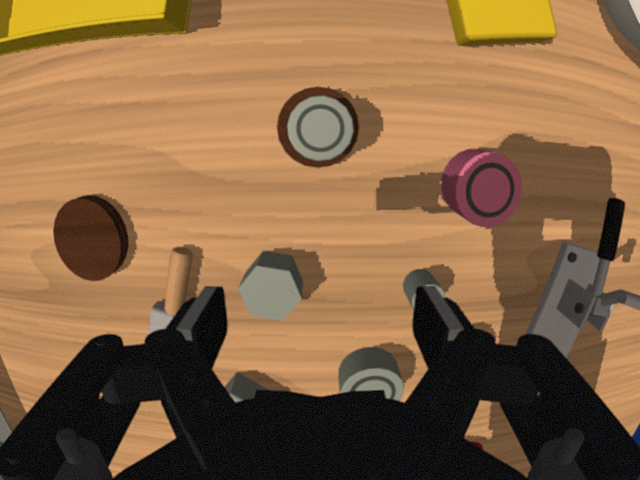

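The middle stone is centred on its plinth at (320,128). Next, the small stone.

```bash
python3 -m jog '[{"wx":0,"wy":0,"wz":0,"x":0,"y":-0.035,"z":0.025,"claw":70},{"wx":0,"wy":0,"wz":0,"x":0,"y":-0.07,"z":0.05,"claw":70},{"wx":0,"wy":0,"wz":0,"x":0,"y":-0.105,"z":0.075,"claw":70},{"wx":0,"wy":0,"wz":0,"x":0,"y":-0.13,"z":0.091,"claw":70},{"wx":0,"wy":0,"wz":0,"x":0,"y":-0.13,"z":0.091,"claw":70}]'
python3 -m jog '[{"wx":0,"wy":0,"wz":0,"x":0,"y":0,"z":0,"claw":70}]'
python3 w.py w6 small_round_centre:.034 large_round_centre:.034
```

```text
time: 10.85
ee_pos: [0.4883, -0.0716, 0.1648]
tool_rot: [-0.5, -0.496, -0.499, 0.505]
ft_force: [0.0, -0.1, 1.3]
finger_gap: 0.0595
time: 10.95
ee_pos: [0.4889, -0.0718, 0.1646]
tool_rot: [-0.5, -0.496, -0.498, 0.505]
ft_force: [0.4, -0.0, -0.0]
finger_gap: 0.06
[ 0.4889 -0.0718  0.1646] [[-0.008, 1.0, -0.004], [-0.01, -0.004, -1.0], [-1.0, -0.008, 0.01]]
small_round_centre 0.9 [314. 131.  43.  42.] [ 0.5552 -0.0702  0.034 ] [ 0.1301  0.0674 -0.0032]
small_round_centre 0.48 [ 13. 263.  27.  38.] [0.4531 0.2268 0.034 ] [ 0.1278 -0.0359 -0.2998]
large_round_centre 0.68 [262. 256.  81.  84.] [ 0.4642 -0.0305  0.034 ] [ 0.1304 -0.0238 -0.0425]
large_round_centre 0.57 [372.  29.  80.  56.] [ 0.6296 -0.1105  0.034 ] [0.1299 0.1419 0.0368]
```

View pics/w6.png

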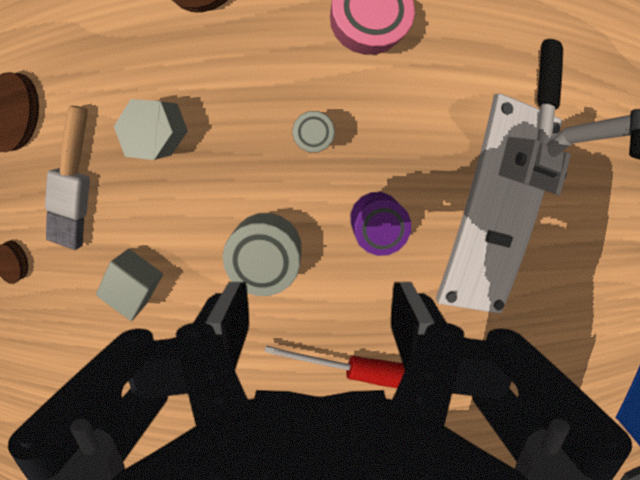

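The small stone's ring is at (314,131), clear of the hex (150,128) and the large stone (262,258). Lowering onto it.

```bash
python3 -m jog '[{"wx":0,"wy":0.01,"wz":0.008,"x":0.02,"y":0.035,"z":-0.002,"claw":70},{"wx":0,"wy":0.01,"wz":0.008,"x":0.05,"y":0.067,"z":-0.003,"claw":70},{"wx":0,"wy":0.01,"wz":0.008,"x":0.09,"y":0.067,"z":-0.003,"claw":70},{"wx":0,"wy":0.01,"wz":0.008,"x":0.125,"y":0.067,"z":-0.003,"claw":70},{"wx":0,"wy":0.01,"wz":0.008,"x":0.142,"y":0.067,"z":-0.003,"claw":70}]'
python3 -m jog '[{"wx":0,"wy":0,"wz":0,"x":0,"y":0,"z":0,"claw":70},{"wx":0,"wy":0,"wz":0,"x":0,"y":0,"z":0,"claw":15},{"wx":0,"wy":0,"wz":0,"x":0,"y":0,"z":0,"claw":15},{"wx":0,"wy":0,"wz":0,"x":0,"y":0,"z":0,"claw":15},{"wx":0,"wy":0,"wz":0,"x":0,"y":0,"z":0,"claw":15}]' 30
python3 -m jog '[{"wx":0,"wy":0,"wz":0,"x":0,"y":0,"z":0,"claw":15}]' 30
python3 d.py .5555 -.0702 .021
```

```text
time: 11.6
ee_pos: [0.5539, -0.0689, 0.0179]
tool_rot: [-0.498, -0.499, -0.501, 0.501]
ft_force: [0.4, 0.0, 1.3]
finger_gap: 0.0596
time: 12.1
ee_pos: [0.5547, -0.069, 0.0192]
tool_rot: [-0.499, -0.5, -0.5, 0.501]
ft_force: [1.0, 1.7, 5.4]
finger_gap: 0.029
time: 12.2
ee_pos: [0.5549, -0.069, 0.0197]
tool_rot: [-0.499, -0.5, -0.5, 0.501]
ft_force: [0.1, 0.0, -1.1]
finger_gap: 0.0294
p [ 0.5549 -0.069   0.0197] yaw -0.1 delta [-0.0013  0.0006  0.0012] gap 0.0294 F [ 0.1  0.  -1.1]
```

```bash
python3 -m jog '[{"wx":0,"wy":0,"wz":0,"x":-0.03,"y":0,"z":0,"claw":15},{"wx":0,"wy":0,"wz":0,"x":-0.08,"y":0,"z":0,"claw":15},{"wx":0,"wy":0,"wz":0,"x":-0.13,"y":-0.005,"z":-0.01,"claw":15},{"wx":0,"wy":0,"wz":0,"x":-0.14,"y":-0.03,"z":-0.05,"claw":15},{"wx":0,"wy":0,"wz":0,"x":-0.14,"y":-0.05,"z":-0.09,"claw":15}]'
python3 -m jog '[{"wx":0,"wy":0,"wz":0,"x":0,"y":-0.02,"z":-0.04,"claw":15},{"wx":0,"wy":0,"wz":0,"x":0,"y":-0.045,"z":-0.08,"claw":15},{"wx":0,"wy":0,"wz":0,"x":0,"y":-0.07,"z":-0.12,"claw":15},{"wx":0,"wy":0,"wz":0,"x":0,"y":-0.095,"z":-0.16,"claw":15},{"wx":0,"wy":0,"wz":0,"x":0,"y":-0.12,"z":-0.2,"claw":15}]'
python3 d.py .38 .257 .16
```

```text
time: 12.7
ee_pos: [0.505, 0.0215, 0.1622]
tool_rot: [0.5, 0.501, 0.499, -0.5]
ft_force: [0.2, 1.0, -1.7]
finger_gap: 0.029
time: 13.2
ee_pos: [0.3844, 0.2231, 0.1623]
tool_rot: [0.5, 0.502, 0.498, -0.5]
ft_force: [1.1, 0.0, -1.0]
finger_gap: 0.0297
p [0.3844 0.2231 0.1623] yaw -0.2 delta [ 0.0023 -0.0045 -0.0338] gap 0.0297 F [ 1.1  0.  -1. ]
```

```bash
python3 -m jog '[{"wx":0,"wy":0,"wz":0,"x":0,"y":-0.004,"z":-0.034,"claw":15},{"wx":0,"wy":0,"wz":0,"x":0,"y":-0.004,"z":-0.034,"claw":15},{"wx":0,"wy":0,"wz":0,"x":0,"y":-0.004,"z":-0.034,"claw":15}]'
python3 w.py w7 narrow_plinth_top:.014 small_round_centre:.178 wide_plinth_top:.014
```

```text
time: 13.5
ee_pos: [0.3802, 0.2574, 0.1622]
tool_rot: [0.5, 0.501, 0.499, -0.5]
ft_force: [0.2, -0.2, -0.6]
finger_gap: 0.0291
[0.3802 0.2574 0.1622] [[0.003, 1.0, -0.002], [0.0, -0.002, -1.0], [-1.0, 0.003, -0.0]]
narrow_plinth_top 0.56 [310. 140.  58.  56.] [0.4415 0.2638 0.014 ] [ 0.1484  0.0609 -0.0065]
small_round_centre 0.81 [320. 309.  85. 107.] [0.3887 0.2568 0.178 ] [-0.0157  0.0086  0.0006]
```

View pics/w7.png

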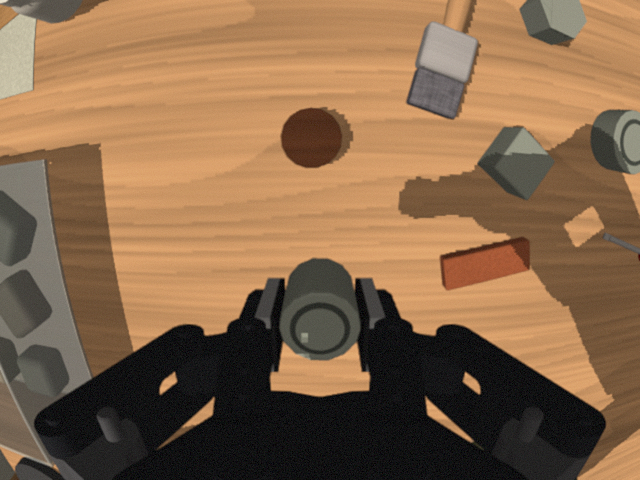

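The stone is held upright with its ring at (320,327). The narrow plinth's top is at (312,137).

```bash
python3 - <<'E'
from h import *
p,R=pose();s=arm.snapshot("wrist");print(p.round(4))
A=wat(s,p,R,320,327,p[2]+.0163);B=wat(s,p,R,312,137,.016)
print(A.round(4),B.round(4),(R.T@(B-A)).round(4))
E
```

```text
[0.3808 0.2563 0.1622]
[0.3824 0.2556 0.1785] [0.4444 0.261  0.016 ] [ 0.1627  0.0614 -0.0056]
```

```bash
python3 -m jog '[{"wx":0,"wy":0,"wz":0,"x":0.01,"y":0.035,"z":-0.004,"claw":15},{"wx":0,"wy":0,"wz":0,"x":0.04,"y":0.062,"z":-0.0045,"claw":15},{"wx":0,"wy":0,"wz":0,"x":0.08,"y":0.062,"z":-0.0045,"claw":15},{"wx":0,"wy":0,"wz":0,"x":0.105,"y":0.062,"z":-0.0045,"claw":15},{"wx":0,"wy":0,"wz":0,"x":0.115,"y":0.062,"z":-0.0045,"claw":15}]'
python3 -m jog '[{"wx":0,"wy":0,"wz":0,"x":0,"y":0,"z":0,"claw":15},{"wx":0,"wy":0,"wz":0,"x":0,"y":0,"z":0,"claw":15}]'
python3 d.py .4435 .260 .0357
```

```text
time: 14.25
ee_pos: [0.4425, 0.2594, 0.0451]
tool_rot: [-0.499, -0.501, -0.498, 0.502]
ft_force: [0.6, 0.0, -0.7]
finger_gap: 0.0291
time: 14.45
ee_pos: [0.4429, 0.2593, 0.046]
tool_rot: [-0.499, -0.501, -0.498, 0.502]
ft_force: [-0.7, -0.8, -1.0]
finger_gap: 0.0292
p [0.4429 0.2593 0.046 ] yaw -0.4 delta [ 0.0103  0.0006 -0.0007] gap 0.0292 F [-0.7 -0.8 -1. ]
```

```bash
python3 -m jog '[{"wx":0,"wy":0,"wz":0,"x":0.004,"y":0.0005,"z":-0.0005,"claw":15},{"wx":0,"wy":0,"wz":0,"x":0.007,"y":0.0005,"z":-0.0005,"claw":15},{"wx":0,"wy":0,"wz":0,"x":0.009,"y":0.0005,"z":-0.0005,"claw":15},{"wx":0,"wy":0,"wz":0,"x":0.009,"y":0.0005,"z":-0.0005,"claw":15}]' | grep -E "pos|ft"
python3 -m jog '[{"wx":0,"wy":0,"wz":0,"x":0.001,"y":0,"z":0,"claw":15},{"wx":0,"wy":0,"wz":0,"x":0.001,"y":0,"z":0,"claw":15}]'| grep -E "pos|ft"
python3 -m jog '[{"wx":0,"wy":0,"wz":0,"x":0.001,"y":0,"z":0,"claw":15},{"wx":0,"wy":0,"wz":0,"x":0.001,"y":0,"z":0,"claw":15}]'| grep -E "pos|ft"
```

```text
ee_pos: [0.4434, 0.2598, 0.0369]
ft_force: [-0.2, 0.2, -1.0]
ee_pos: [0.4434, 0.2598, 0.0359]
ft_force: [-0.3, -0.3, -1.1]
ee_pos: [0.4435, 0.2599, 0.0352]
ft_force: [-1.0, -1.6, 2.4]
```

Contact. Releasing, lifting and backing off.

```bash
python3 -m jog '[{"wx":0,"wy":0,"wz":0,"x":0,"y":0,"z":0,"claw":60},{"wx":0,"wy":0,"wz":0,"x":0,"y":0,"z":0,"claw":70},{"wx":0,"wy":0,"wz":0,"x":0,"y":0,"z":0,"claw":70},{"wx":0,"wy":0,"wz":0,"x":-0.03,"y":0,"z":0,"claw":70},{"wx":0,"wy":0,"wz":0,"x":-0.07,"y":0,"z":0,"claw":70}]' | grep -E "pos|ft|gap"
python3 -m jog '[{"wx":0,"wy":0,"wz":0,"x":-0.05,"y":-0.03,"z":0.03,"claw":100},{"wx":0,"wy":0,"wz":0,"x":-0.06,"y":-0.06,"z":0.07,"claw":100},{"wx":0,"wy":0,"wz":0,"x":-0.06,"y":-0.06,"z":0.12,"claw":100},{"wx":0,"wy":0,"wz":0,"x":-0.06,"y":-0.06,"z":0.16,"claw":100},{"wx":0,"wy":0,"wz":0,"x":-0.06,"y":-0.06,"z":0.20,"claw":100}]' | grep -E "pos|ft|gap"
python3 d.py .395 -.03 .165
```

```text
ee_pos: [0.4425, 0.2594, 0.1045]
ft_force: [0.0, 0.3, 0.2]
finger_gap: 0.0597
ee_pos: [0.3808, 0.0582, 0.1657]
ft_force: [1.0, -0.2, 0.4]
finger_gap: 0.0852
p [0.3808 0.0582 0.1657] yaw -0.4 delta [0.001  0.0148 0.0881] gap 0.0852 F [ 1.  -0.2  0.4]
```

```bash
python3 -m jog '[{"wx":0,"wy":0,"wz":0,"x":0,"y":0.007,"z":0.044,"claw":100},{"wx":0,"wy":0,"wz":0,"x":0,"y":0.015,"z":0.088,"claw":100},{"wx":0,"wy":0,"wz":0,"x":0,"y":0.015,"z":0.088,"claw":100},{"wx":0,"wy":0,"wz":0,"x":0,"y":0.015,"z":0.088,"claw":100}]' | grep -E "pos|ft|gap"
python3 w.py w8 large_round_centre:.034 square_centre:.034 narrow_plinth_top:.014 small_round_centre:.052
```

```text
ee_pos: [0.3951, -0.0305, 0.1659]
ft_force: [0.5, 0.8, -0.0]
finger_gap: 0.0852
[ 0.3951 -0.0305  0.1659] [[-0.002, 1.0, -0.009], [-0.003, -0.009, -1.0], [-1.0, -0.002, 0.003]]
large_round_centre 0.59 [315. 137.  87.  82.] [ 0.4581 -0.0289  0.034 ] [ 0.1318  0.0632 -0.0025]
square_centre 0.58 [159. 179.  77.  77.] [0.4319 0.0893 0.034 ] [ 0.1315  0.036  -0.1204]
narrow_plinth_top 0.94 [ 24. 177.  35.  41.] [0.4419 0.2548 0.014 ] [ 0.1511  0.0446 -0.2861]
small_round_centre 0.96 [ 15. 176.  30.  39.] [0.4464 0.2275 0.052 ] [ 0.1131  0.0493 -0.2587]
```

View pics/w8.png

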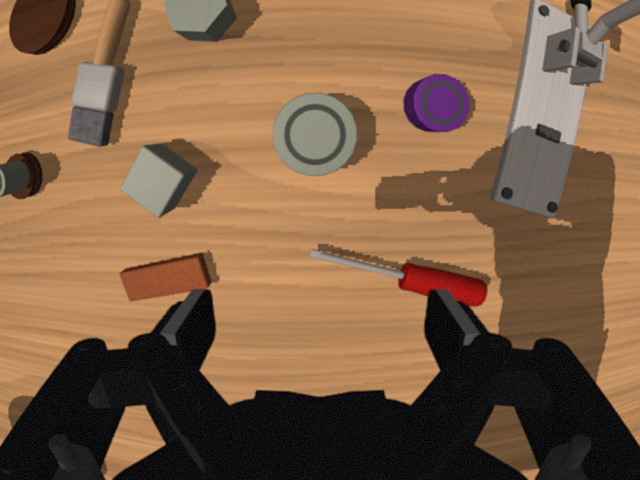

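The large stone's ring is at (315,134). The purple stone (437,103) is clear of the finger tracks, and the small stone stands on its plinth at (18,177). Lowering.

```bash
python3 -m jog '[{"wx":0,"wy":0,"wz":0,"x":0.02,"y":0.035,"z":-0.001,"claw":95},{"wx":0,"wy":0,"wz":0,"x":0.05,"y":0.066,"z":-0.001,"claw":95},{"wx":0,"wy":0,"wz":0,"x":0.09,"y":0.066,"z":-0.001,"claw":95},{"wx":0,"wy":0,"wz":0,"x":0.125,"y":0.066,"z":-0.001,"claw":95},{"wx":0,"wy":0,"wz":0,"x":0.144,"y":0.066,"z":-0.001,"claw":95}]' | grep -E "pos|ft|gap"
python3 -m jog '[{"wx":0,"wy":0,"wz":0,"x":0,"y":0,"z":0,"claw":95},{"wx":0,"wy":0,"wz":0,"x":0,"y":0,"z":0,"claw":50},{"wx":0,"wy":0,"wz":0,"x":0,"y":0,"z":0,"claw":40},{"wx":0,"wy":0,"wz":0,"x":0,"y":0,"z":0,"claw":40},{"wx":0,"wy":0,"wz":0,"x":0,"y":0,"z":0,"claw":40}]' 50
python3 -m jog '[{"wx":0,"wy":0,"wz":0,"x":0,"y":0,"z":0,"claw":40}]'
```

```text
ee_pos: [0.4597, -0.0275, 0.0191]
ft_force: [1.2, 0.8, 0.2]
finger_gap: 0.0812
time: 17.9
ee_pos: [0.4605, -0.0273, 0.0206]
tool_rot: [-0.499, -0.499, -0.499, 0.502]
ft_force: [-2.4, 4.1, 8.9]
finger_gap: 0.0586
time: 18.0
ee_pos: [0.4609, -0.0272, 0.0215]
tool_rot: [-0.5, -0.5, -0.499, 0.501]
ft_force: [0.4, -0.3, -3.9]
finger_gap: 0.0586
```

```bash
python3 -m jog '[{"wx":0,"wy":0,"wz":0,"x":-0.03,"y":0,"z":0,"claw":40},{"wx":0,"wy":0,"wz":0,"x":-0.08,"y":0,"z":0,"claw":40},{"wx":0,"wy":0,"wz":0,"x":-0.13,"y":0,"z":-0.01,"claw":40},{"wx":0,"wy":0,"wz":0,"x":-0.145,"y":0.015,"z":-0.05,"claw":40},{"wx":0,"wy":0,"wz":0,"x":-0.145,"y":0.03,"z":-0.09,"claw":40}]' | grep -E "pos|ft|gap"
python3 -m jog '[{"wx":0,"wy":0,"wz":0,"x":0,"y":0.012,"z":-0.04,"claw":40},{"wx":0,"wy":0,"wz":0,"x":0,"y":0.024,"z":-0.08,"claw":40},{"wx":0,"wy":0,"wz":0,"x":0,"y":0.036,"z":-0.12,"claw":40},{"wx":0,"wy":0,"wz":0,"x":0,"y":0.044,"z":-0.16,"claw":40},{"wx":0,"wy":0,"wz":0,"x":0,"y":0.044,"z":-0.163,"claw":40}]' | grep -E "pos|ft|gap"
python3 -m jog '[{"wx":0,"wy":0,"wz":0,"x":0,"y":0,"z":0,"claw":40},{"wx":0,"wy":0,"wz":0,"x":0,"y":0,"z":0,"claw":40}]' | grep -E "pos|ft|gap"
python3 w.py w9 wide_plinth_top:.014 large_round_centre:.178
```

```text
ee_pos: [0.4927, 0.0639, 0.1701]
ft_force: [0.2, -0.1, -3.1]
finger_gap: 0.0583
ee_pos: [0.5373, 0.2305, 0.17]
ft_force: [0.2, -0.1, -3.1]
finger_gap: 0.0585
ee_pos: [0.5371, 0.2301, 0.1701]
ft_force: [-0.1, 0.1, -2.5]
finger_gap: 0.0582
[0.5371 0.2301 0.1701] [[0.006, 1.0, -0.001], [-0.002, -0.001, -1.0], [-1.0, 0.006, 0.002]]
wide_plinth_top 0.56 [314. 138. 105. 103.] [0.6001 0.2333 0.014 ] [ 0.1565  0.0621 -0.0035]
wide_plinth_top 0.15 [518. 192.  70.  59.] [0.5609 0.0577 0.014 ] [0.1565 0.023  0.1721]
large_round_centre 0.68 [631. 118.  16.  53.] [0.6215 0.0958 0.178 ] [-0.0072  0.0846  0.1343]
large_round_centre 0.67 [319. 307. 160. 165.] [0.5423 0.2298 0.178 ] [-0.0079  0.0053  0.0003]
```

View pics/w9.png

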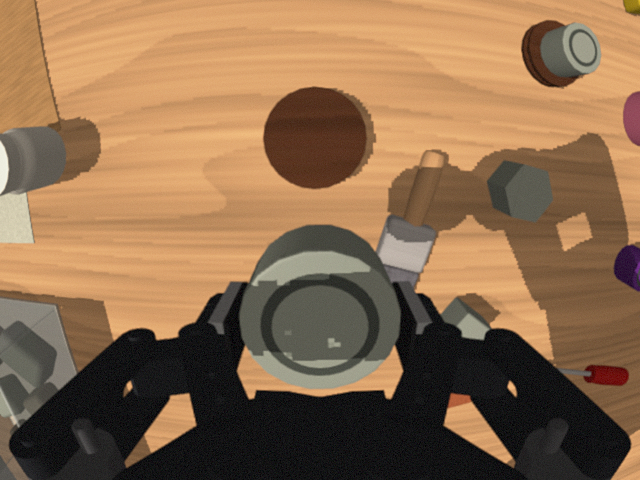

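The large stone is held upright with its ring at (320,324). The wide plinth is at (315,137), and the brush (425,190) is clear of the fingers.

```bash
python3 - <<'E'
from h import *
p,R=pose();s=arm.snapshot("wrist");print(p.round(4))
A=wat(s,p,R,320,324,p[2]+.0145);B=wat(s,p,R,315,137,.016)
print(A.round(4),B.round(4),(R.T@(B-A)).round(4))
E
```

```text
[0.5373 0.2295 0.1703]
[0.5391 0.2289 0.1848] [0.6012 0.232  0.016 ] [ 0.1692  0.0611 -0.0035]
```

```bash
python3 -m jog '[{"wx":0,"wy":0,"wz":0,"x":0.01,"y":0.035,"z":-0.003,"claw":40},{"wx":0,"wy":0,"wz":0,"x":0.04,"y":0.061,"z":-0.003,"claw":40},{"wx":0,"wy":0,"wz":0,"x":0.08,"y":0.061,"z":-0.003,"claw":40},{"wx":0,"wy":0,"wz":0,"x":0.11,"y":0.061,"z":-0.003,"claw":40},{"wx":0,"wy":0,"wz":0,"x":0.121,"y":0.061,"z":-0.003,"claw":40}]' | grep -E "pos|ft|gap"
python3 -m jog '[{"wx":0,"wy":0,"wz":0,"x":0,"y":0,"z":0,"claw":40},{"wx":0,"wy":0,"wz":0,"x":0,"y":0,"z":0,"claw":40}]' | grep -E "pos|ft|gap"
python3 d.py .6 .232 .0375
```

```text
ee_pos: [0.5978, 0.2311, 0.0463]
ft_force: [-0.2, -0.2, -2.9]
finger_gap: 0.0585
ee_pos: [0.5983, 0.231, 0.0475]
ft_force: [0.1, -0.4, -3.5]
finger_gap: 0.0584
p [0.5983 0.231  0.0475] yaw -0.2 delta [ 0.01    0.0017 -0.001 ] gap 0.0584 F [ 0.1 -0.4 -3.5]
```

```bash
python3 -m jog '[{"wx":0,"wy":0,"wz":0,"x":0.004,"y":0.001,"z":0,"claw":40},{"wx":0,"wy":0,"wz":0,"x":0.007,"y":0.001,"z":0,"claw":40},{"wx":0,"wy":0,"wz":0,"x":0.009,"y":0.001,"z":0,"claw":40},{"wx":0,"wy":0,"wz":0,"x":0.009,"y":0.001,"z":0,"claw":40}]' | grep -E "pos|ft"
python3 -m jog '[{"wx":0,"wy":0,"wz":0,"x":0.001,"y":0,"z":0,"claw":40},{"wx":0,"wy":0,"wz":0,"x":0.001,"y":0,"z":0,"claw":40}]'| grep -E "pos|ft"
python3 -m jog '[{"wx":0,"wy":0,"wz":0,"x":0.001,"y":0,"z":0,"claw":40},{"wx":0,"wy":0,"wz":0,"x":0.001,"y":0,"z":0,"claw":40}]'| grep -E "pos|ft"
```

```text
ee_pos: [0.5993, 0.231, 0.0385]
ft_force: [-0.4, -0.4, -3.5]
ee_pos: [0.5993, 0.231, 0.0375]
ft_force: [-0.5, -0.6, -4.1]
ee_pos: [0.5995, 0.2311, 0.0368]
ft_force: [0.3, -0.1, 0.4]
```

Contact. Releasing.

```bash
python3 -m jog '[{"wx":0,"wy":0,"wz":0,"x":0.0005,"y":0,"z":0,"claw":90},{"wx":0,"wy":0,"wz":0,"x":0.0005,"y":0,"z":0,"claw":95},{"wx":0,"wy":0,"wz":0,"x":0,"y":0,"z":0,"claw":95},{"wx":0,"wy":0,"wz":0,"x":-0.03,"y":0,"z":0,"claw":95},{"wx":0,"wy":0,"wz":0,"x":-0.07,"y":0,"z":0,"claw":95}]' | grep -E "pos|ft|gap"
python3 -m jog '[{"wx":0,"wy":0,"wz":0,"x":-0.05,"y":-0.03,"z":0.02,"claw":95},{"wx":0,"wy":0,"wz":0,"x":-0.1,"y":-0.07,"z":0.03,"claw":95},{"wx":0,"wy":0,"wz":0,"x":-0.14,"y":-0.11,"z":0.04,"claw":95},{"wx":0,"wy":0,"wz":0,"x":-0.14,"y":-0.11,"z":0.04,"claw":95},{"wx":0,"wy":0,"wz":0,"x":-0.14,"y":-0.11,"z":0.04,"claw":95}]' | grep -E "pos|ft|gap"
python3 - <<'E'
from h import *
p,R=pose();s=arm.snapshot("wrist");t=arm.snapshot("top")
cv2.imwrite("pics/w10.png",s["frame"]);cv2.imwrite("pics/top2.png",cv2.resize(t["frame"][150:330,190:480],(800,496),interpolation=cv2.INTER_CUBIC))
for a,b in [("large_round_centre","wide_plinth_top"),("middle_round_centre","middle_plinth_top"),("small_round_centre","narrow_plinth_top"),("square_centre",""),("hex_centre","")]:
  for n,z in ((a,.036 if not b else .05),(b,.015)):
    if n:
      for r in arm.search_frame(s,n)[:3]: e=r["extent"];print("w",n,round(r["p"],2),wat(s,p,R,e[0],e[1],z)[:2].round(3))
      for r in arm.search_frame(t,n)[:3]: e=r["extent"];print("t",n,round(r["p"],2),at(t,e[0],e[1],z)[:2].round(3))
E
```

```text
ee_pos: [0.5983, 0.2309, 0.1058]
ft_force: [0.6, 0.3, 0.6]
finger_gap: 0.0813
ee_pos: [0.4875, 0.1918, 0.2503]
ft_force: [0.4, -0.3, -0.9]
finger_gap: 0.0812
w large_round_centre 0.68 [ 0.639 -0.088]
w large_round_centre 0.61 [0.595 0.232]
t large_round_centre 0.69 [ 0.645 -0.108]
t large_round_centre 0.65 [0.681 0.018]
w wide_plinth_top 0.68 [0.599 0.234]
w wide_plinth_top 0.5 [0.6   0.234]
t wide_plinth_top 0.79 [0.598 0.223]
w middle_round_centre 0.92 [0.675 0.028]
w middle_round_centre 0.55 [ 0.489 -0.09 ]
t middle_round_centre 0.89 [ 0.48  -0.121]
t middle_round_centre 0.72 [0.684 0.02 ]
t middle_round_centre 0.36 [0.432 0.094]
w middle_plinth_top 0.87 [0.679 0.026]
t middle_plinth_top 0.77 [0.681 0.019]
w small_round_centre 0.69 [0.449 0.255]
t small_round_centre 0.31 [0.436 0.098]
w narrow_plinth_top 0.97 [0.448 0.26 ]
w square_centre 0.9 [0.437 0.102]
t square_centre 0.83 [0.43  0.096]
w hex_centre 0.83 [0.56  0.064]
w hex_centre 0.3 [0.599 0.231]
t hex_centre 0.63 [0.565 0.064]
```

View pics/w10.png

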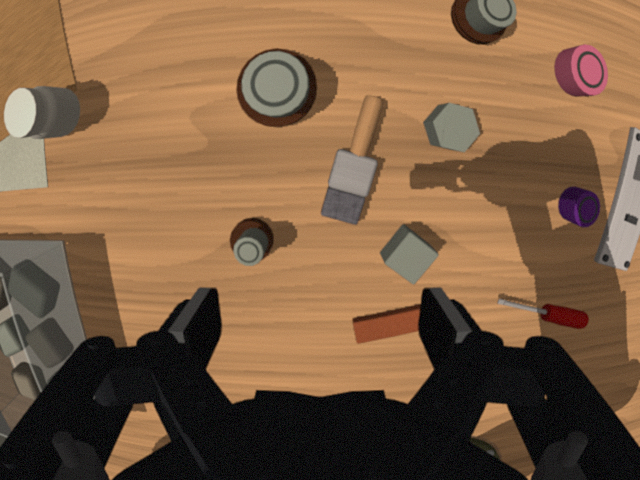

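View pics/top2.png

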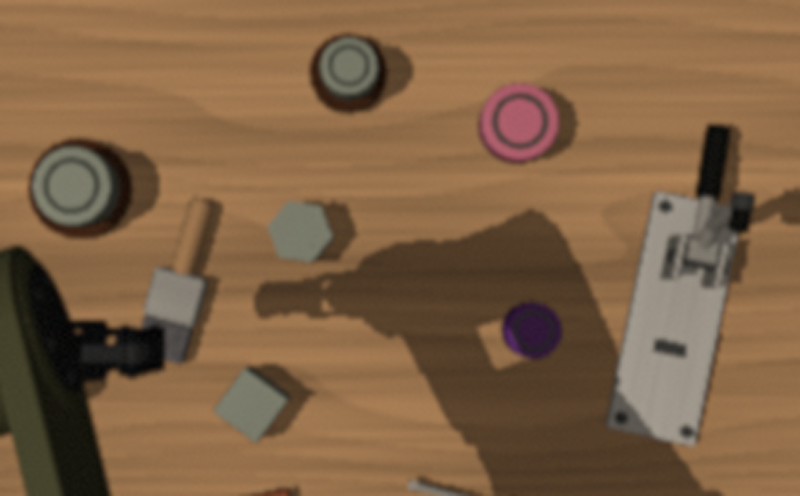

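All three stones are on their plinths, the clamp is open, and the square and hex are in place. One numeric check of the ring centres before handing in.

```bash
python3 - <<'E'
from h import *
p,R=pose();s=arm.snapshot("wrist");t=arm.snapshot("top")
print("w large",wat(s,p,R,275,84,.052)[:2],wat(s,p,R,277,87,.016)[:2])
print("w small",wat(s,p,R,249,251,.052)[:2],wat(s,p,R,252,240,.016)[:2])
k=290/800
for n,a,b in [("large",(70,186),(80,188)),("mid",(349,66),(348,73))]:
  print("t",n,at(t,190+a[0]*k,150+a[1]*k,.052)[:2],at(t,190+b[0]*k,150+b[1]*k,.014)[:2])
arm.finish_job()
E
```

```text
w large [0.59736182 0.22847249] [0.59875521 0.23063887]
w small [0.44658671 0.25644279] [0.44622729 0.25975504]
t large [0.59879301 0.2303591 ] [0.60004674 0.23134125]
t mid [0.68796413 0.01789087] [0.68876431 0.01944387]
the job is handed in; nothing more can be done
```

I handed the job in with all three round stones standing on their plinths and the clamp open. The system reported no verdict. I pushed the handle over centre, then placed the middle, small and large stones. Each was lowered about 1 mm at a time until I felt light contact, then released.

**Centring:** the last camera check put each stone within about 4 mm of its plinth's centre, against a limit of 12 mm:

| Stone | Distance from plinth centre |
|---|---|
| Large | about 2–3 mm |
| Middle | about 2 mm |
| Small | about 3 mm |

**Final pictures:** the stones look upright, the clamp's handle lies back, and the square and six-sided stones are within about 6 mm of where I first measured them. The pink and purple look-alikes were never touched. The gripper was open and clear of everything.

**Disagreements and gaps:**
- In the last overhead picture, the trained networks missed the large and small stones and the narrow plinth. I measured the ring and plinth centres by hand instead. The small stone was checked in the wrist view only, because the arm hid it from above.
- Uprightness and the clamp angle were judged from the pictures, not measured.

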